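Unlatch the Petri-dish carrier and hold its gate wide

TASK

Open the barred gate of the steel Petri-dish carrier for a colleague who is about to slide the stacks out: squeeze the yellow safety catch all the way back first (it stays back), then squeeze the blue sprung catch to draw its bolt, and swing the gate smoothly, past the click of its half-way detent, until it stands wide open, about square to the front. A spring would pull the gate back to half-way, so finish while still holding it wide open. Do not let the gate fly or slam, and do not disturb the dish stacks in the carrier, the media bottle or the tip box.

Things in the scene. Friction and masses are not known exactly. Their poses are not given: they have to be found in the camera images.
- carrier: Steel Petri-dish carrier fixed to the bench: base 140 x 270 mm, posts and barred walls 148 mm high, clear top with folded handle (to 159 mm). Origin: centre of the footprint at bench height, z up. The gate is its front, at its own -x (57 mm from the origin), looking roughly to the robot's left; hinge at the front's +y end, latch post at the -y end.
- gate: Barred gate, 218 mm long, 14 mm thick, rail top at z 148 mm. Origin on the hinge axis at bench height, z up; the gate runs along its own -y, outer face to its own -x. On the rail stand two catches, each two upright plates 18 mm wide, 8 mm thick, up to z 181 mm: a dark fixed lug (hinge side) and a coloured sliding tab (latch side). Near them nothing else rises above 155 mm.
- safety_grip (a point): Middle of the safety catch's two plates (yellow tab, dark lug) as it is when fully squeezed: 54.5 mm from the hinge axis, z 166 mm. Unsqueezed, the tab's outer face is 33.5 mm from here along the gate's -y, the lug's outer face 21.5 mm along +y (55 mm overall). Squeezing along y slides the tab 12 mm to the lug (43 mm overall) and draws the bolt. Axes as gate.
- gate_grip (a point): Middle of the gate catch's two plates (blue tab, dark lug) as it is when fully squeezed: 166.5 mm from the hinge axis, z 166 mm. Unsqueezed, the tab's outer face is 33.5 mm from here along the gate's -y, the lug's outer face 21.5 mm along +y (55 mm overall). Squeezing along y slides the tab 12 mm to the lug (43 mm overall) and draws the bolt. Axes as gate.
- gate_hinge_axis (a point): Point on the vertical hinge axis of the gate at the height of the rail's top (148 mm).
- gate_hinge (a joint): Opening angle of the gate, rad: 0 shut, positive as it swings out of the front (clockwise from above), stop at 1.65. Blocked while a bolt is in its keeper. A spring closes it (0.07 N m shut, 0.25 N m wide open). A ball detent at the hinge resists from 0.35 to 0.7 rad (about 0.5 N m), then helps to 1.05; let go beyond it, the gate swings back to rest at about 1.05.
- safety_catch (a joint): Travel of the yellow safety catch, m: 0 shut (bolt in its staple), 0.012 fully squeezed; bolt free above about 0.009. Moves with about 5 N; no spring, it stays where it is left.
- gate_catch (a joint): Travel of the blue gate catch, m: 0 shut (bolt in the latch post), 0.012 fully squeezed; bolt free above about 0.009. Sprung: 6 N to start, 12 N fully squeezed; it springs back when let go, so keep it squeezed until the gate is some 0.1 rad open.
- stack0: Taped stack of seven Petri dishes, 90 mm across, 105 mm high, in the carrier at the latch side. Origin: centre of its underside.
- stack1: Taped stack of seven Petri dishes, 90 mm across, 105 mm high, in the carrier at the hinge side. Origin: centre of its underside.
- media_bottle: Glass media bottle with blue cap, 70 mm across, 140 mm high, standing on the bench to the robot's left of the carrier. Origin: centre of its underside.
- tip_box: Orange pipette-tip box with clear lid, 87 x 124 x 72 mm, on the bench to the robot's right of the carrier. Origin: centre of its underside.
Things that resemble listed ones, but are neither listed nor needed, are in the scene too. What is shaped like the media_bottle but purple or turquoise is not meant. What is shaped like the stack0 but purple is not meant.

How it is judged:
By the outcome, as a careful person would: the job done as asked, in the order asked, and still so for the second after the job is handed in, while the arm keeps its last pose, push and grip.
It also fails if it takes over 45 s, if anything falls off the work surface, if the arm or the gripper's body presses on something with over 40 N, if the wrist force passes 120 N, or if a joint passes its speed limit or range.

ROBOT

A 6-joint arm with a two-finger parallel gripper is mounted at the origin on the work surface. World frame = base frame: x ahead of the robot, y to its left, z up, the work surface at z = 0. Lengths are in m, angles in rad, forces in N, time in s.
With the tool pointing down it reaches from about 0.35 to 0.975 m from the base axis. Payload 4.9 kg.
Tool frame: the origin (TCP) lies on the mounting face of the last link; the fingertips stand 173 mm ahead of it and the grasp point (between the pads) lies 155 mm ahead of it (tcp_to_grasp is the distance from the TCP to the grasp point, in m); z points along the fingers, y is the line along which they close (so a half turn about z gives the same grasp; the last joint's range is limited). The gripper opens to 85 mm and grips with 20 to 120 N. Pads are 22 mm wide; open, the fingers measure 114 mm over their backs; the gripper's body (76 mm by 85 mm) begins 54 mm behind the grasp point. The pads swing forward as they close: fully open they stand 13 mm farther back than shut.
Start: joints at [1.032, 0.053, 1.613, -0, 1.476, -0.119], TCP at [0.255, 0.571, 0.405] pointing down, gripper open.
Joint ranges: [-3.01, 3.01], [-1.01, 2.22], [0.06, 2.58], [-1.02, 4.17], [0.09, 2.62], [-3.14, 3.14]. Speed limits (rad/s): [2.57, 2.57, 3.14, 3.14, 3.14, 3.14].

INTERFACE

Orientations are given as a rotation vector (axis times angle).
In Python, from station import get_obs, get_image, calibration, finish_job, tcp_to_grasp gives the robot as it stands. The module is installed in compiled form; this text tells all that it offers.
- The arm moves only by the tool arm_command, never from a script. Its argument "plan" is a list that holds one entry, the list of rows, each a list of 6 numbers: the shift along the tool's x, y, z in cm, then the turn, a rotation vector about the tool's x, y, z in rad. A call has 1 to 12 rows; each row is the pose to reach, as a shift and turn from the pose commanded when the call began, along the tool's axes at that moment; what a row does not reach only later rows make up. A row lasts 1/12 s, in which the tool goes at most 41.7 mm and 7.16 degrees, less where a joint would pass 70% of its speed; a pose out of reach is approached as far as the arm can. A call with a gripper value outside its range is refused whole. "gripper" is the closure, from -1 (fully open) to 1 (shut), set as the call begins (left out, the last holds). The fingers move at their own pace and stop on an object; "force" is the grip in N (left out, the last holds). Time passes only in rows, so rows that repeat a pose let the fingers close. It gives the time, the measured TCP pose, the force, the opening and the grip force at its end, in the units of the state.
- get_obs(): the state, without advancing time (a new reading comes with each control period).
- get_image(name): name is "scene" or "top" or "wrist"; returns (picture, depth): 480x640x3 uint8, blue, green, red; 480x640 float32, m along the optical axis (not along the pixel's ray), 0 where there is no reading.
- calibration(name): a dict with "fx", "fy", "cx", "cy" (pixels), "dist" ([k1, k2, p1, p2, k3] as OpenCV has them; the pictures are not rectified), "pose" (4x4, takes a point from camera to world coordinates). Camera axes: x right, y up, looking along -z (the intrinsics and any distortion apply to the point x, -y, -z); pixel columns grow to the right and rows downward; lengths in m; the calibration is good to about 2 mm. A picture is of the moment at which its call begins: read the wrist's pose just before it. calibration takes no time and is no camera call; for the wrist camera it gives the pose at the moment of the call.
- finish_job(): hands the job in; it is judged then, once.
The state is a dict: "t": time; "q": joint angles; "dq": joint speeds; "effort": joint torques, N m; "tool_pos": TCP position; "tool_rot": TCP orientation; "contact_force": force on the tool from outside, world axes, zero at the start; "wrist_torque": the same for the moment, N m; "opening": finger opening in m; "grip_force": force on a finger pad.
Only numpy, scipy, OpenCV 4.12 (cv2) and the standard library are available. Lean on these libraries where they do the work, as an engineer would, in place of code of your own. Each camera call takes 0.05 s, during which the arm holds its last target. There are 200 camera calls.

## Working session

There is one attempt and no reset: what is moved stays moved. The work goes in short steps, Python scripts to look and compute and a tool call to move; the robot and the scene stay as the last step left them, time stands still between calls to the robot, and variables do not carry over. Pictures are saved under pics/ and viewed, at most 10 in all, crops included, and the job is handed in when it is done.

Besides the shell and the picture viewer there is one more tool, called after "Call:" as a command line: name --argument value ..., lists and objects as JSON in quotes. arm_command: Moves the arm, as the interface text tells. Its arguments: {"type":"object","properties":{"plan":{"type":"array"},"gripper":{"type":"number"},"force":{"type":"number"}},"required":["plan"]}

```bash
mkdir -p pics; cat > h.py <<'E'
import numpy as np, cv2
from scipy.spatial.transform import Rotation as R
from station import *
def snap(n):
    c=calibration(n); im,d=get_image(n); return im,d,c
def ray(c,uv):
    K=np.array([[c['fx'],0,c['cx']],[0,c['fy'],c['cy']],[0,0,1.]])
    p=cv2.undistortPoints(np.array(uv,float).reshape(-1,1,2),K,np.array(c['dist'],float)).reshape(-1,2)
    P=np.array(c['pose']); v=np.c_[p[:,0],-p[:,1],-np.ones(len(p))]
    return P[:3,3],v@P[:3,:3].T
def onplane(c,uv,z):
    o,v=ray(c,uv); return o+v*((z-o[2])/v[:,2])[:,None]
def points(c,uv,d):
    o,v=ray(c,uv); uv=np.array(uv,int).reshape(-1,2); return o+v*d[uv[:,1],uv[:,0]][:,None]
E
python3 - <<'E'
from h import *
o=get_obs(); print(o['t'],o['tool_pos'],o['tool_rot'],o['opening'],tcp_to_grasp)
for n in('scene','top'):
    im,d,c=snap(n); cv2.imwrite(f'pics/{n}0.png',im); np.savez(f'{n}0.npz',im=im,d=d); print(n,np.round(c['pose'],3).tolist())
E
```

```text
0.0 [0.25458385 0.57050241 0.40346171] [-0.65448585 -3.07194069  0.00307892] 0.08553587921481788 0.1547
scene [[-0.755, -0.485, 0.442, 1.023], [0.656, -0.555, 0.512, 0.551], [-0.003, 0.676, 0.737, 1.06], [0.0, 0.0, 0.0, 1.0]]
top [[0.001, 0.986, -0.169, 0.202], [-1.0, 0.003, 0.011, -0.068], [0.011, 0.169, 0.986, 1.502], [0.0, 0.0, 0.0, 1.0]]
```

View pics/scene0.png

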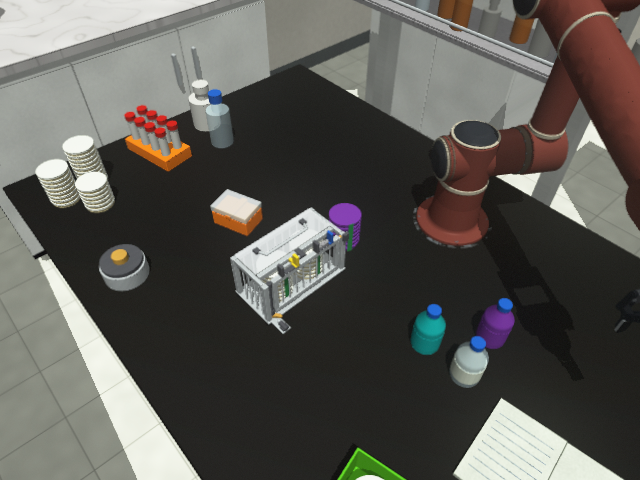

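View pics/top0.png

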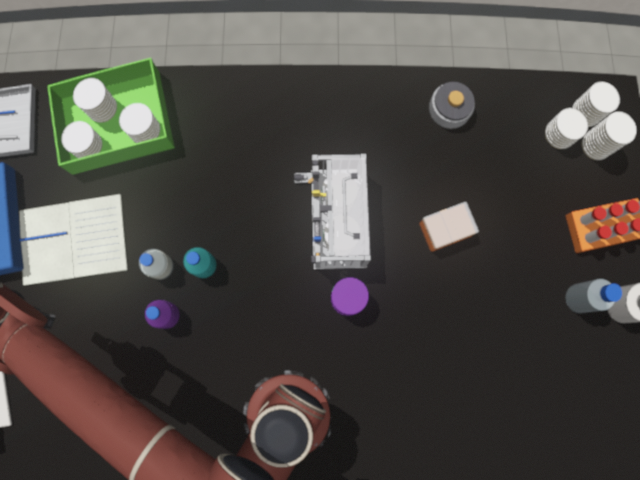

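The scene picture shows the carrier at (290,265), with the yellow tab at (295,260) and the blue tab at (330,237). In the top view they are at (318,193) and (318,239), so the gate faces world +y and the hinge is at the far end. Next I'll measure and take a close crop.

```bash
python3 - <<'E'
from h import *
S=np.load('scene0.npz');T=np.load('top0.npz');cs=calibration('scene');ct=calibration('top')
def cents(im,lo,hi,roi):
    x0,y0,x1,y1=roi; m=cv2.inRange(cv2.cvtColor(im,cv2.COLOR_BGR2HSV)[y0:y1,x0:x1],lo,hi)
    n,l,s,c=cv2.connectedComponentsWithStats(m); return [(c[i]+[x0,y0],s[i]) for i in range(1,n) if s[i][4]>3]
Y=((20,120,90),(35,255,255));B=((105,120,60),(125,255,255))
for nm,col in(('Y',Y),('B',B)):
    for n,A,c,roi in(('top',T,ct,(290,150,380,275)),('scene',S,cs,(225,205,350,335))):
        for ce,s in cents(A['im'],*col,roi):
            print(nm,n,np.round(ce,1),s[:5],'z.181',np.round(onplane(c,ce,.175),3)[0],'dep',np.round(points(c,[ce],A['d']),3)[0])
# carrier outline top corners & bottles
for nm,uv,z in(('carr',[(313,155),(366,155),(369,267),(313,267)],.15),('bottles',[(194,258),(145,257),(152,312)],.14),('odd',[(304,178)],.0),('purple',[(350,297)],.1)):
    print(nm,np.round(onplane(ct,uv,z),3).tolist(), np.round(points(ct,uv,T['d']),3).tolist())
a=cv2.resize(S['im'][200:340,225:365],None,fx=4,fy=4,interpolation=2); b=cv2.resize(T['im'][145:285,285:385],None,fx=4,fy=4,interpolation=2)
a=cv2.resize(a,(400,400));b=cv2.resize(b,(400,560)); o=np.zeros((560,800,3),np.uint8);o[:400,:400]=a;o[:,400:]=b
cv2.imwrite('pics/crop.png',o)
E
```

```text
Y top [317.6 193.2] [24 41 10  5 29] z.181 [ 0.545 -0.075  0.175] dep [ 0.544 -0.075  0.182]
Y scene [294.4 260.4] [64 49 10 14 96] z.181 [ 0.555 -0.064  0.175] dep [ 0.551 -0.07   0.167]
Y scene [277.5 315.4] [ 48 109   9   4  25] z.181 [0.682 0.033 0.175] dep [ 0.624 -0.055  0.025]
B top [317.2 238.4] [25 87  6  4 20] z.181 [ 0.435 -0.075  0.175] dep [ 0.433 -0.075  0.188]
B scene [329.8 236.6] [102  26   7  13  66] z.181 [ 0.441 -0.067  0.175] dep [ 0.438 -0.07   0.17 ]
carr [[0.65, -0.064, 0.15], [0.651, -0.196, 0.15], [0.37, -0.199, 0.15], [0.37, -0.065, 0.15]] [[0.651, -0.064, 0.146], [0.699, -0.21, 0.005], [0.389, -0.214, -0.001], [0.388, -0.064, 0.004]]
bottles [[0.392, 0.224, 0.14], [0.394, 0.346, 0.14], [0.26, 0.323, 0.14]] [[0.392, 0.224, 0.141], [0.394, 0.347, 0.139], [0.26, 0.324, 0.135]]
odd [[0.633, -0.039, 0.0]] [[0.627, -0.04, 0.024]]
purple [[0.302, -0.156, 0.1]] [[0.301, -0.156, 0.105]]
```

View pics/crop.png

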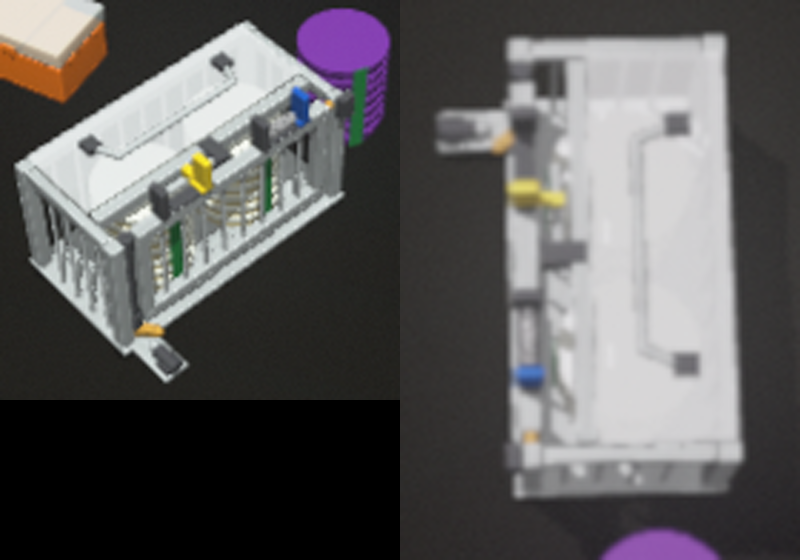

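The crop confirms the choice. The yellow tab is at (525,195) with its dark lug on the hinge side, and the blue tab is at (527,375) near the latch post. Other yellow and blue things, such as the yellow clip at the hinge foot (277,315 in the scene picture) and the bottle caps, are not catches. The pocket at the hinge is open. Now I'll work out the first approach.

```bash
cat >> h.py <<'E'
def move(grasp,psi,o=None,verbose=True):
    """shift (cm, tool axes) and turn to bring the grasp point to `grasp`, tool down, tool y at world angle psi"""
    o=o or get_obs(); R0=R.from_rotvec(o['tool_rot']); p=np.array(o['tool_pos'])
    y=np.array([np.cos(psi),np.sin(psi),0]); z=np.array([0,0,-1.]); Rt=R.from_matrix(np.c_[np.cross(y,z),y,z])
    t=np.array(grasp)-z*tcp_to_grasp
    return np.round(np.r_[R0.inv().apply(t-p)*100,(R0.inv()*Rt).as_rotvec()],3).tolist()
E
python3 - <<'E'
from h import *
o=get_obs(); M=R.from_rotvec(o['tool_rot']).as_matrix(); print(np.round(M,3), o['q'])
# which yaw: q6 change = ? tool yaw psi vs q1,q6
print('psi',np.arctan2(M[1,1],M[0,1]))
for psi in(0,np.pi): print(psi,move([.515,-.073,.26],psi))
E
```

```text
[[-0.913  0.408 -0.001]
 [ 0.408  0.913 -0.002]
 [ 0.    -0.002 -1.   ]] [ 1.03200240e+00  5.32886287e-02  1.61417958e+00 -4.92947730e-06
  1.47597039e+00 -1.18967628e-01]
psi 1.1509706975446137
0 [-50.008, -48.152, -1.035, -0.002, 0.001, 1.151]
3.141592653589793 [-50.008, -48.152, -1.035, -0.001, -0.002, -1.991]
```

Call:
arm_command --plan '[[[-4,-4,0,0,0,0.1],[-8,-8,0,0,0,0.2],[-11,-11,0,0,0,0.3],[-14,-13.5,0,0,0,0.4],[-17,-16,0,0,0,0.5],[-20,-19,0,0,0,0.6],[-23,-22,0,0,0,0.7],[-26,-25,0,0,0,0.8],[-29,-28,0,0,0,0.9],[-32,-31,0,0,0,1.0],[-34.5,-33,-0.5,0,0,1.08],[-37,-35.5,-0.8,0,0,1.15]]]' --gripper -1 --force 30

```text
t: 1.1
tool_pos: [0.4429, 0.106, 0.4111]
tool_rot: [-2.224, -2.218, 0.0]
contact_force: [0.5, 1.4, 0.1]
opening: 0.0852
grip_force: 0.0
```

```bash
python3 - <<'E'
from h import *
o=get_obs(); print(o['t'],o['tool_pos'],o['q'],np.round(o['contact_force'],1)); print(move([.515,-.073,.26],0,o))
E
```

```text
1.1 [0.44292018 0.10596821 0.41113012] [ 7.11463030e-02 -3.76396723e-01  1.98274784e+00  1.37456203e-04
  1.53568909e+00  7.39433889e-02] [0.5 1.4 0.1]
[-17.877, 7.258, -0.362, -0.0, -0.0, -0.003]
```

Call:
arm_command --plan '[[[-3,1.2,0,0,0,0],[-6,2.4,0,0,0,0],[-9,3.6,0,0,0,0],[-12,4.8,0,0,0,0],[-14,5.8,-0.2,0,0,0],[-16,6.6,-0.3,0,0,0],[-17,7.2,-0.4,0,0,0],[-17,7.2,-0.4,0,0,0],[-17,7.2,-0.4,0,0,0],[-17,7.2,-0.4,0,0,0]]]'

```text
t: 1.93
tool_pos: [0.5148, -0.0611, 0.4153]
tool_rot: [-2.219, -2.223, 0.0]
contact_force: [0.0, 0.4, -0.2]
opening: 0.0854
grip_force: 0.0
```

```bash
python3 - <<'E'
from h import *
o=get_obs(); print(o['t'],o['tool_pos'],o['tool_rot'],np.round(o['contact_force'],1))
im,d,c=snap('wrist'); cv2.imwrite('pics/w1.png',im); np.savez('w1.npz',im=im,d=d,**{k:c[k] for k in c}); print(np.round(c['pose'],3).tolist())
E
```

```text
1.9333 [ 0.51483336 -0.06108547  0.4152693 ] [-2.21864520e+00 -2.22283441e+00  1.70107103e-05] [ 0.   0.4 -0.2]
[[1.0, -0.002, -0.0, 0.515], [0.002, 0.952, 0.307, 0.018], [-0.0, -0.307, 0.952, 0.385], [0.0, 0.0, 0.0, 1.0]]
```

View pics/w1.png

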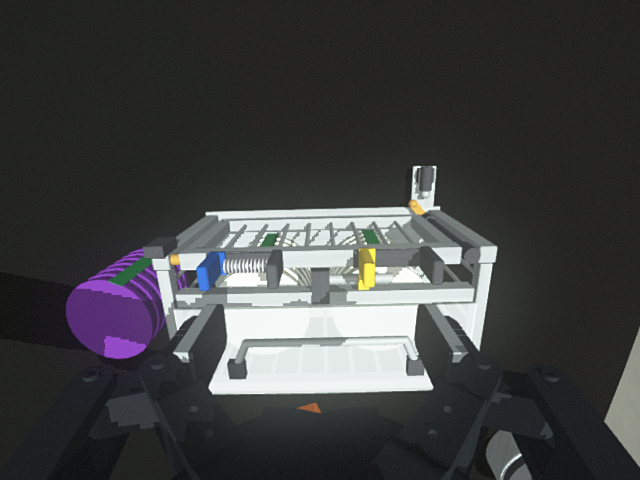

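The wrist view shows the blue tab at (208,270) with its lug at (275,268), and the yellow tab at (367,268) with its lug at (432,265). The gate rail runs level between them. I'll get the plate positions from the depth.

```bash
cat >> h.py <<'E'
def plates(im,d,c,zlo=.158,zhi=.19,box=((.3,.75),(-.16,.2))):
    v,u=np.nonzero((d>0)&(d<.6)); P=points(c,np.c_[u,v],d)
    k=(P[:,2]>zlo)&(P[:,2]<zhi)&(P[:,0]>box[0][0])&(P[:,0]<box[0][1])&(P[:,1]>box[1][0])&(P[:,1]<box[1][1])
    m=np.zeros(d.shape,np.uint8); m[v[k],u[k]]=1
    n,l,s,ce=cv2.connectedComponentsWithStats(m); I=np.zeros(d.shape,int); I[v,u]=np.arange(len(v)); out=[]
    for i in range(1,n):
        if s[i][4]<15: continue
        Q=P[I[l==i]]; lo,hi=np.percentile(Q,[3,97],axis=0)
        print(np.round(ce[i]),s[i][4],'x %.4f %.4f y %.4f %.4f z %.4f %.4f'%(lo[0],hi[0],lo[1],hi[1],lo[2],hi[2]),im[l==i].mean(0).astype(int))
E
python3 - <<'E'
from h import *
w=np.load('w1.npz'); c={k:w[k] for k in('fx','fy','cx','cy','dist','pose')}
plates(w['im'],w['d'],c)
# rail outer top edge line: points z .14-.152, y>-.085
uv=[(u,v) for u in range(180,460,4) for v in range(243,262)]
P=points(c,uv,w['d']); uv=np.array(uv); k=(abs(P[:,2]-.148)<.006)
res=[]
for u in np.unique(uv[:,0]):
    q=P[k&(uv[:,0]==u)]
    if len(q)>2: res.append((q[:,0].mean(),q[:,1].max(),q[:,1].min()))
r=np.array(res); print(len(r),np.polyfit(r[:,0],r[:,1],1),np.polyfit(r[:,0],r[:,2],1),r[::8].round(4))
E
```

```text
[433. 267.] 616 x 0.5901 0.5975 y -0.0766 -0.0600 z 0.1596 0.1817 [93 94 90]
[367. 269.] 482 x 0.5438 0.5514 y -0.0775 -0.0611 z 0.1607 0.1827 [ 86 196 205]
[258. 268.] 1017 x 0.4456 0.4866 y -0.0785 -0.0630 z 0.1585 0.1814 [147 147 142]
[207. 273.] 614 x 0.4325 0.4401 y -0.0808 -0.0643 z 0.1593 0.1827 [160  97  62]
[359. 343.] 135 x 0.5310 0.5638 y -0.1414 -0.1368 z 0.1581 0.1595 [227 229 221]
[399. 341.] 33 x 0.5743 0.5821 y -0.1397 -0.1356 z 0.1581 0.1594 [239 241 234]
[408. 345.] 31 x 0.5836 0.5889 y -0.1476 -0.1358 z 0.1580 0.1594 [234 236 228]
[319. 344.] 42 x 0.5079 0.5191 y -0.1424 -0.1381 z 0.1580 0.1592 [181 184 174]
[388. 342.] 19 x 0.5667 0.5733 y -0.1397 -0.1370 z 0.1580 0.1595 [238 240 233]
[248. 345.] 37 x 0.4523 0.4629 y -0.1446 -0.1390 z 0.1580 0.1591 [151 154 145]
[284. 344.] 121 x 0.4667 0.5030 y -0.1425 -0.1386 z 0.1580 0.1595 [166 169 159]
[330. 343.] 18 x 0.5211 0.5247 y -0.1412 -0.1379 z 0.1581 0.1592 [160 163 153]
[415. 362.] 31 x 0.5882 0.5976 y -0.1598 -0.1561 z 0.1581 0.1591 [119 118 112]
67 [ 0.02696401 -0.07762548] [ 0.00622846 -0.07394764] [[ 0.4071 -0.0666 -0.0733]
 [ 0.4399 -0.0639 -0.0712]
 [ 0.4633 -0.0654 -0.0694]
 [ 0.4875 -0.0646 -0.0732]
 [ 0.5119 -0.0641 -0.073 ]
 [ 0.5363 -0.0632 -0.0731]
 [ 0.5634 -0.0625 -0.0721]
 [ 0.5878 -0.062  -0.0727]
 [ 0.6131 -0.0615 -0.0731]]
```

```bash
python3 - <<'E'
from h import *
for z in(.23,.172): print(move([.5765,-.069,z],.027))
E
```

```text
[-0.828, 6.172, 3.063, -0.0, -0.0, -0.025]
[-0.83, 6.174, 8.863, -0.0, -0.0, -0.025]
```

Call:
arm_command --plan '[[[-0.4,2,0.8,0,0,-0.01],[-0.8,4,1.5,0,0,-0.025],[-0.8,5.5,2.3,0,0,-0.025],[-0.8,6.2,3,0,0,-0.025],[-0.8,6.2,4,0,0,-0.025],[-0.8,6.2,5,0,0,-0.025],[-0.8,6.2,5.5,0,0,-0.025],[-0.8,6.2,5.5,0,0,-0.025],[-0.8,6.2,5.5,0,0,-0.025]]]'

```text
t: 2.73
tool_pos: [0.5765, -0.0697, 0.3602]
tool_rot: [-2.192, -2.25, 0.001]
contact_force: [-0.2, -0.5, 0.6]
opening: 0.0855
grip_force: 0.0
```

```bash
python3 - <<'E'
from h import *
o=get_obs(); print(o['t'],o['tool_pos'],np.round(o['contact_force'],1)); print(move([.5765,-.069,.172],.027,o))
E
```

```text
2.7333 [ 0.57651038 -0.06972846  0.36024283] [-0.2 -0.5  0.6]
[0.072, 0.003, 3.354, -0.001, -0.0, -0.001]
```

Call:
arm_command --plan '[[[0.1,0,1,0,0,0],[0.1,0,2,0,0,0],[0.1,0,3,0,0,0],[0.1,0,3.3,0,0,0],[0.1,0,3.3,0,0,0],[0.1,0,3.3,0,0,0]]]'

```text
t: 3.23
tool_pos: [0.577, -0.0689, 0.327]
tool_rot: [-2.192, -2.249, 0.001]
contact_force: [-0.1, 0.6, -0.4]
opening: 0.0857
grip_force: 0.0
```

Call:
arm_command --plan '[[[0,0,0,0,0,0],[0,0,0,0,0,0],[0,0,0,0,0,0],[0,0,0,0,0,0],[0,0,0,0,0,0],[0,0,0,0,0,0]]]' --gripper 1 --force 25

```text
t: 3.73
tool_pos: [0.5769, -0.0689, 0.3285]
tool_rot: [-2.192, -2.25, 0.002]
contact_force: [-4.9, 1.0, 4.7]
opening: 0.042
grip_force: 27.4
```

Both plates are gripped at about 43 mm, so the yellow catch is fully back. Now I'll open, lift and move to the blue catch, then check.

Call:
arm_command --plan '[[[0,0,0,0,0,0],[0,0,0,0,0,0],[0,0,0,0,0,0],[0,0,0,0,0,0],[0,0,0,0,0,0],[0,0,-1,0,0,0],[0,0,-2.5,0,0,0],[0,0,-4,0,0,0],[0,0,-5,0,0,0],[0,0,-5,0,0,0]]]' --gripper -1

```text
t: 4.57
tool_pos: [0.5778, -0.0691, 0.3815]
tool_rot: [2.189, 2.246, 0.005]
contact_force: [0.8, -0.4, 1.2]
opening: 0.0851
grip_force: 0.0
```

```bash
python3 - <<'E'
from h import *
o=get_obs(); print(o['t'],o['tool_pos'],o['opening'],np.round(o['contact_force'],1))
im,d,c=snap('wrist'); cv2.imwrite('pics/w2.png',im); plates(im,d,c,zlo=.161); print(move([.4655,-.072,.226],.027,o))
E
```

```text
4.5667 [ 0.57783515 -0.06906798  0.38145119] 0.08513484952672075 [ 0.8 -0.4  1.2]
[ 82. 277.] 1053 x 0.4328 0.4402 y -0.0809 -0.0645 z 0.1624 0.1825 [145  86  55]
[148. 275.] 1298 x 0.4470 0.4869 y -0.0794 -0.0633 z 0.1613 0.1814 [123 124 118]
[286. 277.] 623 x 0.5559 0.5636 y -0.0774 -0.0609 z 0.1628 0.1828 [ 83 201 212]
[346. 277.] 585 x 0.5905 0.5980 y -0.0764 -0.0600 z 0.1627 0.1817 [107 108 103]
[-0.001, -11.238, 0.009, 0.006, 0.002, -0.001]
```

Yellow moved 12.1 mm, so it is fully back. On to the blue catch.

Call:
arm_command --plan '[[[0,-2.5,0,0,0,0],[0,-5,0,0,0,0],[0,-7.5,0,0,0,0],[0,-9.5,0,0,0,0],[0,-11.2,0,0,0,0],[0,-11.2,0,0,0,0],[0,-11.2,1,0,0,0],[0,-11.2,2,0,0,0],[0,-11.2,3,0,0,0],[0,-11.2,3,0,0,0],[0,-11.2,3,0,0,0]]]'

```text
t: 5.53
tool_pos: [0.4652, -0.0717, 0.3457]
tool_rot: [-2.19, -2.248, 0.002]
contact_force: [0.4, -0.8, 0.2]
opening: 0.0856
grip_force: 0.0
```

```bash
python3 - <<'E'
from h import *
o=get_obs(); print(o['t'],o['tool_pos'],np.round(o['contact_force'],1)); print(move([.4655,-.072,.172],.027,o))
E
```

```text
5.5333 [ 0.46523085 -0.07169976  0.34571376] [ 0.4 -0.8  0.2]
[-0.033, 0.032, 1.901, -0.003, -0.001, -0.001]
```

Call:
arm_command --plan '[[[0,0,1,0,0,0],[0,0,1.9,0,0,0],[0,0,1.9,0,0,0],[0,0,1.9,0,0,0]]]'

```text
t: 5.87
tool_pos: [0.4649, -0.0717, 0.3275]
tool_rot: [-2.191, -2.249, 0.001]
contact_force: [0.7, -0.4, 0.7]
opening: 0.0852
grip_force: 0.0
```

Call:
arm_command --plan '[[[0,0,0,0,0,0],[0,0,0,0,0,0],[0,0,0,0,0,0],[0,0,0,0,0,0],[0,0,0,0,0,0],[0,0,0,0,0,0]]]' --gripper 1 --force 40

```text
t: 6.37
tool_pos: [0.4649, -0.0719, 0.33]
tool_rot: [-2.192, -2.25, 0.003]
contact_force: [-4.3, -0.0, 5.7]
opening: 0.0416
grip_force: 41.6
```

```bash
cat > arc.py <<'E'
from h import *
import sys
# offsets from pose at angle a0 to angles a1.. about the hinge, in tool axes at a0: tool y points from grip to hinge
def arc(da,r=16.65):
    # tool: x = y x z(down); opening = clockwise from above = +turn about tool z (down)
    # hinge at (0,r); grip vector from hinge (0,-r) turned by da about tool z
    return [[round(r*np.sin(a),2),round(r-r*np.cos(a),2),0,0,0,round(a,3)] for a in da]
if __name__=='__main__':
    print(arc(np.array(eval(sys.argv[1]))))
E
python3 - <<'E'
from arc import *
o=get_obs(); print(o['t'],o['tool_pos'],np.round(o['contact_force'],1)); M=R.from_rotvec(o['tool_rot']).as_matrix(); print(M.round(3))
print(arc([.01,.03,.05,.08,.11,.14,.17,.2,.23,.26,.29,.32]))
print(arc(.04*np.arange(1,13)))
E
```

```text
6.3667 [ 0.46490521 -0.07194427  0.32997183] [-4.3 -0.   5.7]
[[-0.026  1.    -0.002]
 [ 1.     0.026 -0.001]
 [-0.001 -0.002 -1.   ]]
[[np.float64(0.17), np.float64(0.0), 0, 0, 0, 0.01], [np.float64(0.5), np.float64(0.01), 0, 0, 0, 0.03], [np.float64(0.83), np.float64(0.02), 0, 0, 0, 0.05], [np.float64(1.33), np.float64(0.05), 0, 0, 0, 0.08], [np.float64(1.83), np.float64(0.1), 0, 0, 0, 0.11], [np.float64(2.32), np.float64(0.16), 0, 0, 0, 0.14], [np.float64(2.82), np.float64(0.24), 0, 0, 0, 0.17], [np.float64(3.31), np.float64(0.33), 0, 0, 0, 0.2], [np.float64(3.8), np.float64(0.44), 0, 0, 0, 0.23], [np.float64(4.28), np.float64(0.56), 0, 0, 0, 0.26], [np.float64(4.76), np.float64(0.7), 0, 0, 0, 0.29], [np.float64(5.24), np.float64(0.85), 0, 0, 0, 0.32]]
[[np.float64(0.67), np.float64(0.01), 0, 0, 0, np.float64(0.04)], [np.float64(1.33), np.float64(0.05), 0, 0, 0, np.float64(0.08)], [np.float64(1.99), np.float64(0.12), 0, 0, 0, np.float64(0.12)], [np.float64(2.65), np.float64(0.21), 0, 0, 0, np.float64(0.16)], [np.float64(3.31), np.float64(0.33), 0, 0, 0, np.float64(0.2)], [np.float64(3.96), np.float64(0.48), 0, 0, 0, np.float64(0.24)], [np.float64(4.6), np.float64(0.65), 0, 0, 0, np.float64(0.28)], [np.float64(5.24), np.float64(0.85), 0, 0, 0, np.float64(0.32)], [np.float64(5.87), np.float64(1.07), 0, 0, 0, np.float64(0.36)], [np.float64(6.48), np.float64(1.31), 0, 0, 0, np.float64(0.4)], [np.float64(7.09), np.float64(1.59), 0, 0, 0, np.float64(0.44)], [np.float64(7.69), np.float64(1.88), 0, 0, 0, np.float64(0.48)]]
```

Call:
arm_command --plan '[[[0.17,0,0,0,0,0.01],[0.5,0.01,0,0,0,0.03],[0.83,0.02,0,0,0,0.05],[1.33,0.05,0,0,0,0.08],[1.83,0.1,0,0,0,0.11],[2.32,0.16,0,0,0,0.14],[2.82,0.24,0,0,0,0.17],[3.31,0.33,0,0,0,0.2],[3.8,0.44,0,0,0,0.23],[4.28,0.56,0,0,0,0.26],[4.76,0.7,0,0,0,0.29],[5.24,0.85,0,0,0,0.32]]]'

```text
t: 7.37
tool_pos: [0.4722, -0.0191, 0.3299]
tool_rot: [-2.524, -1.87, 0.002]
contact_force: [-2.9, -1.3, 5.3]
opening: 0.0417
grip_force: 42.1
```

```bash
python3 - <<'E'
from h import *
o=get_obs(); M=R.from_rotvec(o['tool_rot']).as_matrix(); print(o['t'],o['tool_pos'],np.round(o['contact_force'],1),np.round(o['wrist_torque'],2),o['opening'],'psi',np.arctan2(M[1,1],M[0,1]))
h=np.array([.6315,-.0675]); v=h-np.array(o['tool_pos'])[:2]; print('dist',np.hypot(*v),'ang',np.arctan2(v[1],v[0]))
E
```

```text
7.3667 [ 0.4721779  -0.019067    0.32993279] [-2.9 -1.3  5.3] [ 0.16  1.17 -0.02] 0.041663850105394175 psi -0.29571435912334326
dist 0.1665211329545279 ang -0.2951171685380498
```

```bash
python3 - <<'E'
from arc import *
print(np.array(arc(.035*np.arange(1,13))).tolist())
E
```

```text
[[0.58, 0.01, 0.0, 0.0, 0.0, 0.035], [1.16, 0.04, 0.0, 0.0, 0.0, 0.07], [1.75, 0.09, 0.0, 0.0, 0.0, 0.105], [2.32, 0.16, 0.0, 0.0, 0.0, 0.14], [2.9, 0.25, 0.0, 0.0, 0.0, 0.175], [3.47, 0.37, 0.0, 0.0, 0.0, 0.21], [4.04, 0.5, 0.0, 0.0, 0.0, 0.245], [4.6, 0.65, 0.0, 0.0, 0.0, 0.28], [5.16, 0.82, 0.0, 0.0, 0.0, 0.315], [5.71, 1.01, 0.0, 0.0, 0.0, 0.35], [6.25, 1.22, 0.0, 0.0, 0.0, 0.385], [6.79, 1.45, 0.0, 0.0, 0.0, 0.42]]
```

Call:
arm_command --plan '[[[0.58,0.01,0,0,0,0.035],[1.16,0.04,0,0,0,0.07],[1.75,0.09,0,0,0,0.105],[2.32,0.16,0,0,0,0.14],[2.9,0.25,0,0,0,0.175],[3.47,0.37,0,0,0,0.21],[4.04,0.5,0,0,0,0.245],[4.6,0.65,0,0,0,0.28],[5.16,0.82,0,0,0,0.315],[5.71,1.01,0,0,0,0.35],[6.25,1.22,0,0,0,0.385],[6.79,1.45,0,0,0,0.42]]]'

```text
t: 8.37
tool_pos: [0.506, 0.0416, 0.33]
tool_rot: [-2.859, -1.302, 0.001]
contact_force: [-2.0, -2.5, 4.7]
opening: 0.0415
grip_force: 42.9
```

```bash
cat > st.py <<'E'
from h import *
o=get_obs(); M=R.from_rotvec(o['tool_rot']).as_matrix(); print(o['t'],o['tool_pos'],np.round(o['contact_force'],1),np.round(o['wrist_torque'],2),o['opening'],'psi',np.arctan2(M[1,1],M[0,1]))
h=np.array([.6315,-.0675]); v=h-np.array(o['tool_pos'])[:2]; print('dist',np.hypot(*v),'ang',np.arctan2(v[1],v[0]),'q',np.round(o['q'],2))
E
python3 st.py
```

```text
8.3667 [0.50597676 0.04158977 0.32995433] [-2.  -2.5  4.7] [ 0.17  1.03 -0.09] 0.04153290079395971 psi -0.7163234442744866
dist 0.16630292295455867 ang -0.7154674016993473 q [-0.06 -0.17  1.96 -0.    1.36  0.65]
```

Call:
arm_command --plan '[[[0.58,0.01,0,0,0,0.035],[1.16,0.04,0,0,0,0.07],[1.75,0.09,0,0,0,0.105],[2.32,0.16,0,0,0,0.14],[2.9,0.25,0,0,0,0.175],[3.47,0.37,0,0,0,0.21],[4.04,0.5,0,0,0,0.245],[4.6,0.65,0,0,0,0.28],[5.16,0.82,0,0,0,0.315],[5.71,1.01,0,0,0,0.35],[6.25,1.22,0,0,0,0.385],[6.79,1.45,0,0,0,0.42]]]'

```text
t: 9.37
tool_pos: [0.5617, 0.0832, 0.33]
tool_rot: [-3.068, -0.676, -0.001]
contact_force: [-1.3, -3.8, 4.1]
opening: 0.0421
grip_force: 43.5
```

```bash
python3 st.py
```

```text
9.3667 [0.56169234 0.08320865 0.32995413] [-1.3 -3.8  4.1] [ 0.26  0.67 -0.17] 0.042093802268340336 psi -1.136820174979678
dist 0.16609095416702568 ang -1.1370228565216827 q [ 0.02 -0.03  1.82  0.    1.35  1.15]
```

Call:
arm_command --plan '[[[0.58,0.01,0,0,0,0.035],[1.16,0.04,0,0,0,0.07],[1.75,0.09,0,0,0,0.105],[2.32,0.16,0,0,0,0.14],[2.9,0.25,0,0,0,0.175],[3.47,0.37,0,0,0,0.21],[4.04,0.5,0,0,0,0.245],[4.6,0.65,0,0,0,0.28],[5.16,0.82,0,0,0,0.315],[5.71,1.01,0,0,0,0.35],[6.17,1.19,0,0,0,0.38],[6.48,1.31,0,0,0,0.4]]]'

```text
t: 10.37
tool_pos: [0.6261, 0.0983, 0.3299]
tool_rot: [3.141, 0.054, 0.001]
contact_force: [-3.1, -5.8, 4.3]
opening: 0.0421
grip_force: 44.2
```

Call:
arm_command --plan '[[[0,0,0,0,0,0],[0,0,0,0,0,0],[0,0,0,0,0,0],[0,0,0,0,0,0],[0,0,0,0,0,0],[0,0,0,0,0,0]]]'

```text
t: 10.87
tool_pos: [0.6257, 0.0983, 0.33]
tool_rot: [3.14, 0.057, 0.002]
contact_force: [-2.4, -4.4, 4.2]
opening: 0.0419
grip_force: 44.3
```

```bash
python3 st.py; python3 -c "
from h import *
im,d,c=snap('scene');im2,_,_=snap('top')
cv2.imwrite('pics/end.png',np.hstack([im[180:360,180:460],im2[120:300,150:430]]))"
```

```text
10.8667 [0.62566611 0.09833385 0.32995025] [-2.4 -4.4  4.2] [ 0.09  0.47 -0.2 ] 0.041853411204737005 psi -1.534577068353063
dist 0.16593642946256665 ang -1.5356317069666237 q [ 0.04  0.13  1.66 -0.    1.35  1.57]
```

View pics/end.png

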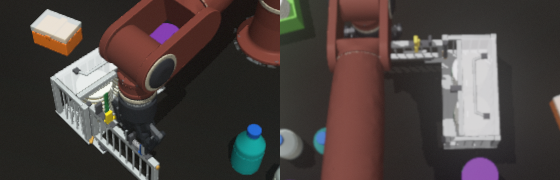

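The picture shows the gate standing square to the front, from about (450,60) to (390,55) on the right, still held by the gripper. The stacks, bottle and tip box look undisturbed. Handing in.

```bash
python3 -c "
from station import *
print(finish_job())"
```

```text
the job is handed in; nothing more can be done
None
```

The job is handed in: I squeezed the yellow catch fully back, drew the blue catch, and swung the gate smoothly to about 1.56 rad, where the arm still holds it wide open.

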